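# Open a squeeze-and-turn parts canister

## Robot

A 6-joint arm with a two-finger parallel gripper is mounted at the origin on the work surface. World frame = base frame: x ahead of the robot, y to its left, z up, the work surface at z = 0. Lengths are in m, angles in rad, forces in N, time in s.
With the tool pointing down it reaches from about 0.35 to 0.725 m from the base axis. Payload 4.3 kg.
Tool frame: the origin (TCP) lies midway between the tips of the shut fingers; the grasp point (between the pads) lies bot.pinch_z behind it (bot.pinch_z is the distance from the TCP to the grasp point, in m); z points along the fingers, y is the direction in which the jaws open and shut (so a half turn about z gives the same grasp; the last joint's range is limited). The gripper opens to 85 mm and grips with 20 to 120 N. Pads are 22 mm wide; open, the fingers measure 114 mm over their backs; the gripper's body (76 mm by 85 mm) begins 54 mm behind the grasp point. The pads swing forward as they close: fully open they stand 13 mm farther back than shut.
Start: joints at [-1.43, 0.377, 0.081, 1.274, 0, 1.46], TCP at [0.143, -0.557, 0.231] pointing down, gripper open.
Joint ranges: [-2.72, 2.72], [-0.84, 1.66], [-1.02, 1.22], [-1.77, 2.12], [-1.37, 1.28], [-3.14, 3.14]. Speed limits (rad/s): [2.57, 2.57, 3.14, 3.14, 3.14, 3.14].

## Interface

Orientations are given as a 3x3 rotation matrix whose columns are the frame's x, y, z axes.
In Python, from bench import bot gives the robot as it stands.
- The arm moves only by the tool step_arm, never from a script. Its argument "targets" is a list of rows, each an object with "dr": the turn, a rotation vector about the world's x, y, z in units of 6 degrees (1.0 is 6 degrees), a list of three; "offset": the shift along the world's x, y, z in units of 0.03 m (1.0 is 0.03 m), a list of three; "grip": the closure, from -1 (fully open) to 1 (shut), so that 0 is half open. In form: [{"dr": [wx, wy, wz], "offset": [tx, ty, tz], "grip": grip}, ...]. A call has 1 to 5 rows; each row shifts and turns the commanded pose from where the row before left it; what a row does not reach is not made up. A row lasts 1/12 s, in which the tool goes at most 41.7 mm and 7.16 degrees, less where a joint would pass 70% of its speed; a pose out of reach is approached as far as the arm can. A call with a number of a shift or a turn outside -1 to 1 is refused whole. A call with a gripper value outside its range is refused whole. The fingers move at their own pace and stop on an object; "force" is the grip in N (left out, the last holds). Time passes only in rows, so rows that do not move let the fingers close. It gives the time, the measured TCP pose, the force and the opening at its end, in the units of the state.
- bot.get_state(): the state, without advancing time (a new reading comes with each control period).
- bot.snapshot(name): name is "scene" or "top" or "wrist"; returns a dict with "frame" (400x640x3 uint8, red, green, blue), "mtx" (3x3 intrinsics, pixels), "position" and "rotation" of the camera in the world. Camera axes: x right, y up, looking along -z (the intrinsics and any distortion apply to the point x, -y, -z); pixel columns grow to the right and rows downward; lengths in m; the calibration is good to about 2 mm. A picture is of the moment at which its call begins. There is no depth.
- bot.close_job(): hands the job in, once; it reports no verdict.
The state is a dict: "clock": time; "joint_positions": joint angles; "joint_velocities": joint speeds; "effort": joint torques, N m; "tool_pos": TCP position; "ee_rot": TCP orientation; "force": force on the tool from outside, world axes, zero at the start; "wrist_torque": the same for the moment, N m; "grip_width": finger opening in m.
Only numpy, scipy, OpenCV 4.12 (cv2) and the standard library are available. Lean on these libraries where they do the work, as an engineer would, in place of code of your own. Each camera call takes 0.05 s, during which the arm holds its last target. There are 200 camera calls.

## Task

Open the small-parts canister: squeeze the two side tabs of its cap all the way in, turn the cap anticlockwise (seen from above) until you feel it come up against its stop, then lift it straight off, never forcing it against the canister. Set the cap down gently, right way up, flat on the floor of the shallow blue tray and well inside its walls; do not drop it, and leave the other things on the bench where they are.

Things in the scene. Friction and masses are not known exactly. Their poses are not given: they have to be found in the camera images.
- canister: White plastic canister, 86 mm across, on a bolted square steel foot plate (150 x 150 x 8 mm); cannot move. Origin: centre of the plate's underside, on the bench; z up. Shoulder at z = 76 mm. Four small posts, two flanking each tab, stand on the shoulder up to z = 86 mm, 26 to 33 mm from the axis; they lock the cap until both tabs are fully in. Keep fingertips above them.
- neck_top (a point): Centre of the neck's mouth (28 mm across), under the cap, 118 mm above the canister's origin. A hidden bayonet ring on the neck, fitted at a different angle each time, holds the cap down: it lifts only when turned anticlockwise against its stop (or up to 0.05 rad short of it). The stop lies 0.65 to 1.5 rad from the start and must be felt.
- cap_grip (a point): Middle of the cap at mid-height of its tabs, the place to grip: on its axis (z up), 31 mm above its lower rim, 109 mm above the canister's origin at the start. Round grey cap 48 mm across, 47 mm tall, 0.1 kg, 2 mm side play on the neck. Towards +y and -y stand two black tabs: flat pads 20 mm wide along x, 32 mm tall; 62 mm over both outer faces when free, 50 mm when fully squeezed.
- cap_rim (a point): Centre of the cap's lower rim (same axes as cap_grip, 31 mm below it); off the canister the cap stands on this rim. Turning the squeezed cap takes under 0.2 N m; at the stop the moment rises steeply (0.02 rad more adds 0.4 N m): a rise of 0.2 to 0.4 N m is a sure sign. Over 50 N in all between cap and bayonet (about 0.9 N m at the stop, or a pull of 50 N while still locked) is forcing it and damages it.
- tab_a (a joint): Travel of the tab on the cap's +y side, m: 0 free, 0.006 fully squeezed in (its end stop). Sprung: about 4 N starts it, 9 N holds it fully in; it springs back when let go.
- tab_b (a joint): The same for the tab on the cap's -y side.
- tray: Shallow open blue plastic tray, 190 x 190 mm outside, walls 5 mm thick and 22 mm tall, floor 5 mm thick, fixed to the bench. Origin: centre of its underside, on the bench; x and y along its sides, z up.
- partsbin: Bystander: loose open blue bin 100 x 150 x 60 mm. Origin: centre of its underside.
- carton: Bystander: loose cardboard carton 120 x 90 x 80 mm. Origin: centre of its underside.
- oilbottle: Bystander: loose white bottle 60 mm across, 160 mm tall with a plain black cap. Origin: centre of its underside.
- bearing: Bystander: loose steel ring 64 mm across, 18 mm tall. Origin: centre of its underside.
There are look-alikes about, which are no part of the job. There is more than one size of the part that bears cap_grip; the job needs the larger. There is more than one size of the canister; the one meant has the size given above.

How it is judged:
On the way, in this order (a step that is already met when the one before it is completed fails the run):
1. with both tabs squeezed in, the cap is turned past the locking posts while still on the neck (value of joint each of tab_a, tab_b above 0.004 m and angle between the x axis of cap_grip and the x axis of canister, either way round above 0.35 rad and z of cap_grip in the frame of canister below 0.118 m and horizontal distance between cap_grip and canister below 0.006 m), for 0.1 s.
2. the cap is lifted off the neck in the gripper (z of cap_grip in the frame of canister above 0.15 m and contact force between the fingers and cap above 1 N), for 0.1 s.
At the end, for the whole second after the job is handed in: the cap stands upright (within 0.1 rad) and still on the tray's floor, its axis within 55 mm of the tray's centre along each side, released (x of cap_grip in the frame of tray between -0.055 and 0.055 m and y of cap_grip in the frame of tray between -0.055 and 0.055 m and z of cap_grip in the frame of tray between 0.032 and 0.04 m and angle between cap_grip's own z axis and vertical below 0.1 rad and linear speed of cap below 0.02 m/s); the robot touches nothing.
It fails at once if the cap is forced against the bayonet ring or its stop with more than 50 N (contact force between cap and neckring above 50 N).
It fails at once if the cap is dropped (falls freely faster than 0.45 m/s, about 10 mm) (linear speed of cap above 0.45 m/s and contact force between the fingers and cap below 0.05 N).
It fails at once if the cap is banged down on the tray with more than 70 N (contact force between cap and tray above 70 N).
It fails at once if a bystander is moved more than 30 mm (distance of any of partsbin, carton, oilbottle, bearing from where it was at the start of the episode above 0.03 m).
It also fails if it takes over 61 s, if anything falls off the work surface, if the arm or the gripper's body presses on something with over 40 N, if the wrist force passes 120 N, or if a joint passes its speed limit or range.

## Working session

There is one attempt and no reset: what is moved stays moved. The work goes in short steps, Python scripts to look and compute and a tool call to move; the robot and the scene stay as the last step left them, time stands still between calls to the robot, and variables do not carry over. Pictures are saved under pics/ and viewed, about 8 in all and at most 12, crops included, and the job is handed in when it is done.

Besides the shell and the picture viewer there is one more tool, called after "Emit:" as a command line: name --argument value ..., lists and objects as JSON in quotes. step_arm: Moves the arm, as the interface text tells. Shifts and turns lie within -1 to 1; 1 stands for 0.03 m of shift or 6 degrees of turn. Its arguments: {"type":"object","properties":{"targets":{"type":"array","items":{"type":"object","properties":{"dr":{"type":"array","items":{"type":"number","minimum":-1,"maximum":1}},"offset":{"type":"array","items":{"type":"number","minimum":-1,"maximum":1}},"grip":{"type":"number"}}}},"force":{"type":"number"}},"required":["targets"]}

```bash
mkdir -p pics; ls
python3 - <<'E'
from bench import bot
import cv2,numpy as np
s=bot.get_state(); print({k:np.round(v,3).tolist() for k,v in s.items()}, bot.pinch_z)
for n in("scene","top"):
    d=bot.snapshot(n); cv2.imwrite(f"pics/{n}0.png",d["frame"][:,:,::-1]); np.savez(f"{n}0.npz",**d)
    print(n,d["mtx"].tolist(),d["position"],np.round(d["rotation"],3).tolist(), [k for k in d])
E
```

```text
pics
{'clock': 0.0, 'joint_positions': [-1.43, 0.378, 0.08, 1.274, -0.0, 1.461], 'joint_velocities': [-0.001, 0.001, 0.001, -0.001, -0.001, -0.001], 'effort': [-0.001, -46.361, 26.987, 0.021, -0.0, 0.0], 'tool_pos': [0.143, -0.556, 0.23], 'ee_rot': [[0.969, 0.248, -0.0], [0.248, -0.969, 0.002], [0.0, -0.002, -1.0]], 'force': [-0.57, -0.358, 0.201], 'wrist_torque': [-0.031, 0.044, 0.027], 'grip_width': 0.086} 0.0187
scene [[509.96876302063265, 0.0, 329.23668037024794], [0.0, 509.96876302063265, 197.0971673458184], [0.0, 0.0, 1.0]] [ 1.3005679  -0.09930176  1.16869144] [[0.142, -0.822, 0.551], [0.99, 0.122, -0.074], [-0.007, 0.556, 0.831]] ['frame', 'mtx', 'position', 'rotation']
top [[388.7893306871974, 0.0, 318.56930863453147], [0.0, 388.7893306871974, 194.1673143417988], [0.0, 0.0, 1.0]] [ 0.37888482 -0.00175095  1.33784299] [[0.007, 0.986, -0.168], [-1.0, 0.008, 0.008], [0.009, 0.168, 0.986]] ['frame', 'mtx', 'position', 'rotation']
```

View pics/scene0.png

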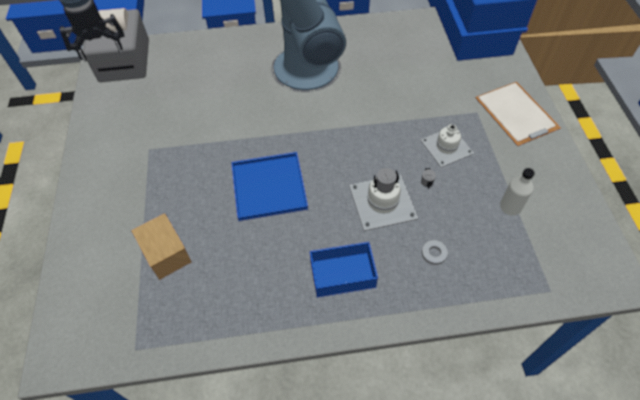

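View pics/top0.png

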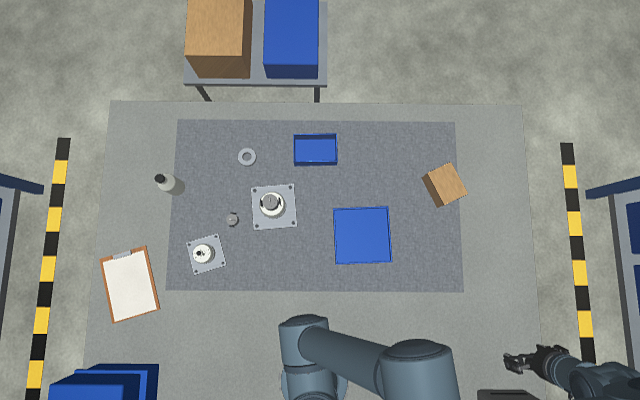

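Candidates, by pixel in the scene image:
- The large canister with its cap is at (384,188), top (271,205). This is the one I choose.
- The small canister is at (448,143), top (202,254).
- The loose small cap is at (428,178), top (232,219).
- The oil bottle with a black cap is at (518,190).

The open blue tray is the larger flat one, at (270,186), top (362,235). The blue parts bin is at (343,268).

```bash
cat > h.py <<'E'
import numpy as np,cv2
def load(n): return dict(np.load(n))
def ray(d,u,v):
    K=d["mtx"];c=np.array([(u-K[0,2])/K[0,0],-(v-K[1,2])/K[1,1],-1]);return d["rotation"]@c
def at_z(d,u,v,z):
    r=ray(d,u,v);p=d["position"];return p+r*(z-p[2])/r[2]
def proj(d,P):
    c=d["rotation"].T@(np.asarray(P)-d["position"]);K=d["mtx"]
    return np.array([K[0,2]+K[0,0]*c[0]/-c[2],K[1,2]+K[1,1]*c[1]/c[2]])
def crop(d,u0,v0,w,h,s):
    return cv2.resize(d["frame"][v0:v0+h,u0:u0+w,::-1],None,fx=s,fy=s,interpolation=cv2.INTER_CUBIC)
E
python3 - <<'E'
from h import *
t=load("top0.npz");s=load("scene0.npz")
a=crop(t,240,170,66,66,6);b=crop(s,345,155,80,80,5)
im=np.zeros((400,800,3),np.uint8);im[:396,:396]=a;im[:400,400:800]=b
cv2.imwrite("pics/crop1.png",im)
f=t["frame"].astype(int)
m=((f[:,:,2]>110)&(f[:,:,0]<60)).astype(np.uint8); 
m=((f[:,:,2]-f[:,:,0])>70).astype(np.uint8)
m[:, :330]=0;m[:,395:]=0;m[:200]=0;m[268:]=0
r=cv2.minAreaRect(cv2.findNonZero(m));bx=cv2.boxPoints(r);print(r,bx)
for z in(0,.022):print(z,[np.round(at_z(t,*p,z)[:2],3).tolist() for p in bx])
E
```

```text
((362.1649169921875, 234.88218688964844), (56.591251373291016, 56.225830078125), 87.20729064941406) [[332.70676 207.9899 ]
 [388.8658  205.25043]
 [391.62308 261.77448]
 [335.46402 264.51395]]
0 [[0.559, -0.062], [0.57, -0.257], [0.376, -0.262], [0.366, -0.071]]
0.022 [[0.556, -0.061], [0.567, -0.253], [0.376, -0.258], [0.366, -0.07]]
```

View pics/crop1.png

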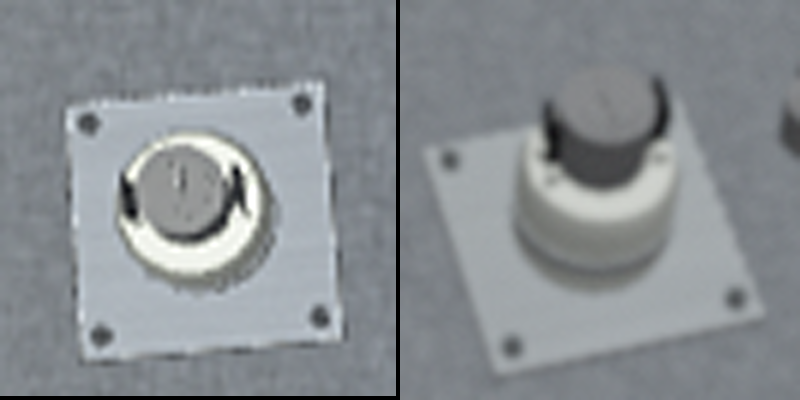

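The left crop (top view) shows the plate corners at crop pixels (66,106), (322,84), (340,340), (86,358), the cap top disc centred at (183,191), and the tabs at (129,195) and (238,190).

Run:
```python
from h import *
t=load("top0.npz");s=load("scene0.npz")
q=lambda u,v:(240+u/6-.4,170+v/6-.4)
q2=lambda u,v:(345+(u-400)/5-.4,155+v/5-.4)
C=[at_z(t,*q(*p),.008) for p in((66,106),(322,84),(340,340),(86,358))]
print(np.round(C,3).tolist(),np.mean(C,0))
for i in range(4):
    e=C[(i+1)%4]-C[i];print(np.linalg.norm(e),np.degrees(np.arctan2(e[1],e[0])))
C2=[at_z(s,*q2(*p),.008) for p in((424,150),(678,95),(762,315),(498,374))];print('scene',np.mean(C2,0))
for i in range(4):
    e=C2[(i+1)%4]-C2[i];print(np.linalg.norm(e),np.degrees(np.arctan2(e[1],e[0])))
print("cap",at_z(t,*q(183,191),.125),at_z(s,*q2(606,105),.125))
a,b=at_z(t,*q(129,195),.115),at_z(t,*q(238,190),.115);print(a,b,np.degrees(np.arctan2(*(a-b)[1::-1])))
a,b=at_z(s,*q2(551,130),.115),at_z(s,*q2(660,108),.115);print(a,b,np.degrees(np.arctan2(*(a-b)[1::-1])))
```

```text
[[0.628, 0.224, 0.008], [0.642, 0.076, 0.008], [0.494, 0.063, 0.008], [0.482, 0.208, 0.008]] [0.5614246  0.14283827 0.008     ]
0.14862798353025014 -84.49350308910422
0.1491633661181613 -175.04015048758302
0.14465498989103873 94.49621361703791
0.14662860701862243 6.511711501070059
scene [0.56431674 0.14578121 0.008     ]
0.14886098505268128 96.31248640210906
0.14934270923549964 4.7538018635106765
0.14631058424117005 -84.06401702039183
0.14833369058858353 -174.27027235267178
cap [0.56107699 0.14132331 0.125     ] [0.56532221 0.14410706 0.125     ]
[0.56020475 0.17098984 0.115     ] [0.56335341 0.11341999 0.115     ] 93.13054897389385
[0.56957532 0.11565169 0.115     ] [0.56419239 0.17329633 0.115     ] -84.6651218430663
```

Emit:
step_arm --targets '[{"dr": [0,0,1],"offset": [0.5,0.83,0],"grip": -1},{"dr": [0,0,1],"offset": [0.5,0.83,0],"grip": -1},{"dr": [0,0,1],"offset": [0.5,0.83,0],"grip": -1},{"dr": [0,0,1],"offset": [0.5,0.83,0],"grip": -1},{"dr": [0,0,1],"offset": [0.5,0.83,0],"grip": -1}]' --force 25

```text
clock: 0.52
tool_pos: [0.218, -0.431, 0.2308]
ee_rot: [[0.712, 0.703, -0.0], [0.703, -0.712, 0.001], [0.001, -0.001, -1.0]]
force: [-0.3, -0.4, 0.0]
grip_width: 0.0858
```

Emit:
step_arm --targets '[{"dr": [0,0,1],"offset": [0.5,0.83,0],"grip": -1},{"dr": [0,0,1],"offset": [0.5,0.83,0],"grip": -1},{"dr": [0,0,1],"offset": [0.5,0.83,0],"grip": -1},{"dr": [0,0,1],"offset": [0.5,0.83,0],"grip": -1},{"dr": [0,0,1],"offset": [0.5,0.83,0],"grip": -1}]'

```text
clock: 0.93
tool_pos: [0.293, -0.3064, 0.231]
ee_rot: [[0.265, 0.964, -0.0], [0.964, -0.265, 0.001], [0.001, -0.0, -1.0]]
force: [1.0, 0.2, -0.1]
grip_width: 0.0851
```

Emit:
step_arm --targets '[{"dr": [0,0,1],"offset": [0.5,0.83,0],"grip": -1},{"dr": [0,0,1],"offset": [0.5,0.83,0],"grip": -1},{"dr": [0,0,1],"offset": [0.5,0.83,0],"grip": -1},{"dr": [0,0,1],"offset": [0.5,0.83,0],"grip": -1},{"dr": [0,0,1],"offset": [0.5,0.83,0],"grip": -1}]'

```text
clock: 1.35
tool_pos: [0.3679, -0.182, 0.2311]
ee_rot: [[-0.253, 0.967, -0.0], [0.967, 0.253, 0.0], [0.0, -0.0, -1.0]]
force: [0.7, -0.3, -0.1]
grip_width: 0.0857
```

Emit:
step_arm --targets '[{"dr": [0,0,1],"offset": [0.5,0.83,0],"grip": -1},{"dr": [0,0,1],"offset": [0.5,0.83,0],"grip": -1},{"dr": [0,0,1],"offset": [0.5,0.83,0],"grip": -1},{"dr": [0,0,1],"offset": [0.5,0.83,0],"grip": -1},{"dr": [0,0,1],"offset": [0.5,0.83,0],"grip": -1}]'

```text
clock: 1.77
tool_pos: [0.4429, -0.0575, 0.231]
ee_rot: [[-0.703, 0.711, -0.001], [0.711, 0.703, 0.0], [0.001, -0.0, -1.0]]
force: [0.7, -0.0, 0.2]
grip_width: 0.0854
```

Emit:
step_arm --targets '[{"dr": [0,0,1],"offset": [0.5,0.83,0],"grip": -1},{"dr": [0,0,1],"offset": [0.5,0.83,0],"grip": -1},{"dr": [0,0,1],"offset": [0.5,0.83,0],"grip": -1},{"dr": [0,0,1],"offset": [0.5,0.83,0],"grip": -1},{"dr": [0,0,1],"offset": [0.5,0.83,0],"grip": -1}]'

```text
clock: 2.18
tool_pos: [0.5179, 0.0669, 0.2309]
ee_rot: [[-0.964, 0.264, -0.001], [0.264, 0.964, -0.0], [0.001, -0.0, -1.0]]
force: [0.9, -0.5, 0.3]
grip_width: 0.0856
```

Emit:
step_arm --targets '[{"dr": [0,0,1],"offset": [0.5,0.83,0],"grip": -1},{"dr": [0,0,1],"offset": [0.5,0.83,0],"grip": -1},{"dr": [0,0,1],"offset": [0.5,0.83,0],"grip": -1},{"dr": [0,0,0.45],"offset": [0,0,0],"grip": -1},{"dr": [0,0,0],"offset": [0,0,0],"grip": -1}]'

```text
clock: 2.6
tool_pos: [0.5628, 0.1415, 0.2303]
ee_rot: [[-0.996, -0.091, -0.001], [-0.091, 0.996, -0.0], [0.001, -0.0, -1.0]]
force: [-0.5, 0.3, 0.2]
grip_width: 0.0852
```

Run:
```python
from bench import bot
from h import *
d=bot.snapshot("wrist");np.savez("wrist0.npz",**d)
s=bot.get_state();print(s["tool_pos"],np.round(s["joint_positions"],3),s["wrist_torque"],d["mtx"].tolist(),d["position"],np.round(d["rotation"],3).tolist())
cv2.imwrite("pics/wrist0.png",d["frame"][:,:,::-1])
```

```text
[0.56239341 0.14061021 0.23051687] [ 0.136  0.389  0.096  1.28  -0.     0.047] [0.0003986  0.04252988 0.00525912] [[278.9311939874105, 0.0, 318.66389945506467], [0.0, 278.9311939874105, 199.41259754781328], [0.0, 0.0, 1.0]] [0.48927247 0.13379216 0.37355875] [[-0.092, -0.952, -0.293], [0.996, -0.088, -0.026], [-0.001, -0.294, 0.956]]
```

View pics/wrist0.png

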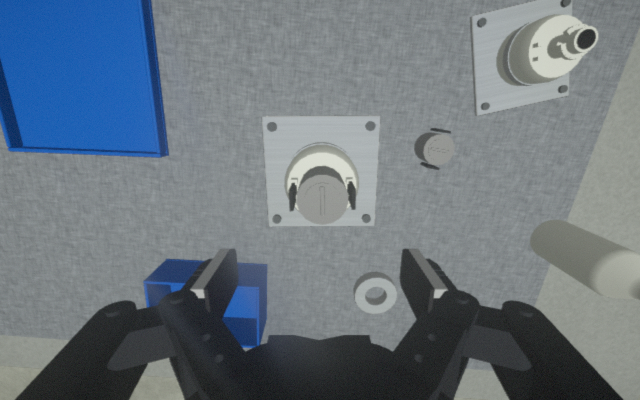

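The wrist view shows the plate corners at (263,117), (380,117), (375,226), (268,227). The cap disc is at about (323,200) and the tabs are at (293,195) and (352,194).

Run:
```python
from h import *
d=load("wrist0.npz")
C=[at_z(d,*p,.008) for p in((263,117),(380,117),(375,226.5),(267.5,227))]
print(np.round(C,3).tolist(),np.mean(C,0))
for i in range(4):
    e=C[(i+1)%4]-C[i];print(np.linalg.norm(e),np.degrees(np.arctan2(e[1],e[0])))
print("cap",at_z(d,323,200,.125))
a,b=at_z(d,293,195,.115),at_z(d,352,194,.115);print(a,b,np.degrees(np.arctan2(*(a-b)[1::-1])))
cv2.imwrite("pics/crop2.png",crop(d,250,105,150,135,5))
```

```text
[[0.5, 0.064, 0.008], [0.486, 0.211, 0.008], [0.634, 0.227, 0.008], [0.649, 0.075, 0.008]] [0.56714051 0.14420743 0.008     ]
0.1470587794976044 95.28176004324642
0.14842400590546925 6.257771441424492
0.151983259371058 -84.4065088746581
0.14924856976155798 -175.6373267889888
cap [0.56564021 0.14465425 0.125     ]
[0.56635801 0.11577023 0.115     ] [0.56010371 0.17234128 0.115     ] -83.69119229445076
```

View pics/crop2.png

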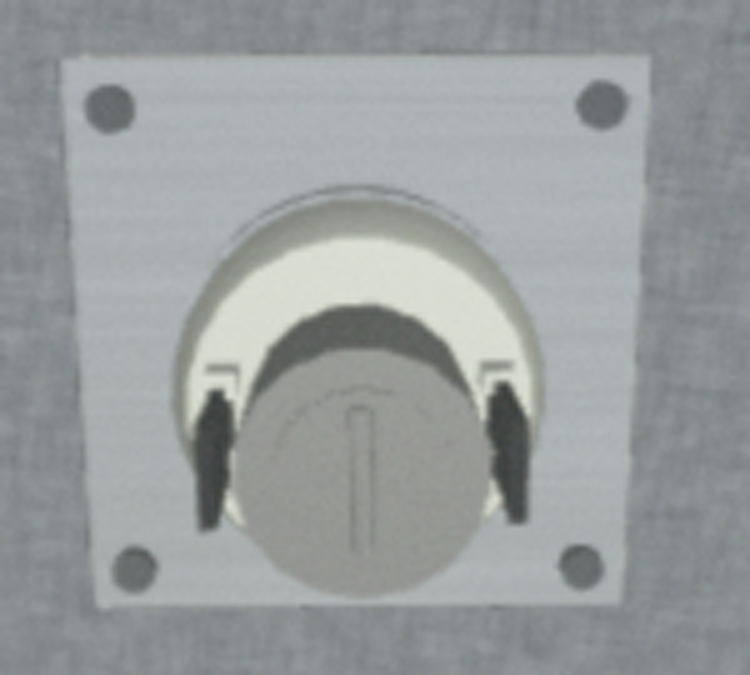

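Emit:
step_arm --targets '[{"dr": [0,0,0],"offset": [0.05,0.11,-0.8],"grip": -1},{"dr": [0,0,0],"offset": [0,0,-0.8],"grip": -1},{"dr": [0,0,0],"offset": [0,0,-0.8],"grip": -1},{"dr": [0,0,0],"offset": [0,0,-0.5],"grip": -1},{"dr": [0,0,0],"offset": [0,0,0],"grip": -1}]' --force 20

```text
clock: 3.07
tool_pos: [0.5607, 0.142, 0.1405]
ee_rot: [[-0.996, -0.086, -0.008], [-0.086, 0.996, -0.001], [0.008, -0.001, -1.0]]
force: [-0.3, -0.2, 0.3]
grip_width: 0.0852
```

Run:
```python
from bench import bot
from h import *
d=bot.snapshot("wrist");np.savez("wrist1.npz",**d)
s=bot.get_state();print(s["tool_pos"],s["force"],s["wrist_torque"])
cv2.imwrite("pics/wrist1.png",d["frame"][:,:,::-1])
```

```text
[0.56195257 0.14230964 0.14262839] [-0.45689248  0.17412617 -0.04444318] [-0.02273859 -0.03368909  0.01864976]
```

View pics/wrist1.png

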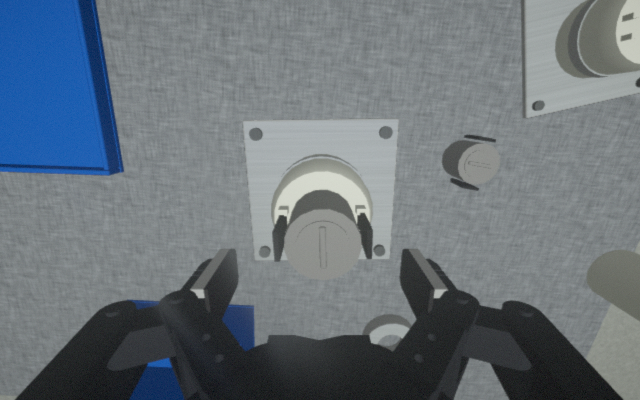

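The wrist view from nearer shows the cap disc centred at about (323,244), between the finger pads at u=237 and u=401.

Run:
```python
from h import *
d=load("wrist1.npz")
print(d["position"],"cap",at_z(d,323,244,.125))
C=[at_z(d,*p,.008) for p in((244,121),(398,119),(390,258),(255,262))];print(np.mean(C,0))
a,b=at_z(d,280,232,.115),at_z(d,365,231,.115);print(a,b,(a+b)/2,np.degrees(np.arctan2(*(b-a)[1::-1])))
```

```text
[0.48800145 0.13491506 0.2842407 ] cap [0.56455787 0.14404343 0.125     ]
[0.56607834 0.14436863 0.008     ]
[0.5632158  0.11569531 0.115     ] [0.55765192 0.17120373 0.115     ] [0.56043386 0.14344952 0.115     ] 95.72391115621379
```

Emit:
step_arm --targets '[{"dr": [0,0,0],"offset": [0,0,-0.5],"grip": -1},{"dr": [0,0,0],"offset": [0,0,-0.5],"grip": -1},{"dr": [0,0,0],"offset": [0,0,-0.5],"grip": -1},{"dr": [0,0,0],"offset": [0,0,-0.22],"grip": -1},{"dr": [0,0,0],"offset": [0,0,0],"grip": -1}]'

```text
clock: 3.53
tool_pos: [0.5636, 0.143, 0.0924]
ee_rot: [[-0.996, -0.087, -0.001], [-0.087, 0.996, -0.0], [0.001, -0.0, -1.0]]
force: [-0.2, 0.4, 0.4]
grip_width: 0.0855
```

Emit:
step_arm --targets '[{"grip": -1,"dr": [0,0,0],"offset": [0,0,0]},{"dr": [0,0,0],"offset": [0,0,0],"grip": -1}]'

```text
clock: 3.7
tool_pos: [0.5652, 0.1435, 0.0943]
ee_rot: [[-0.996, -0.088, 0.002], [-0.088, 0.996, 0.0], [-0.002, 0.0, -1.0]]
force: [0.3, 0.1, 0.1]
grip_width: 0.0851
```

Run:
```python
from bench import bot
s=bot.get_state();print(s["tool_pos"],s["force"],s["wrist_torque"],s["joint_velocities"])
```

```text
[0.5652473  0.14345237 0.09427388] [0.26169754 0.05213791 0.10053119] [ 0.03512417 -0.02259045 -0.06086265] [ 0.00363377 -0.0011089   0.00273851 -0.0044587   0.0006488  -0.00257181]
```

Emit:
step_arm --targets '[{"dr": [0,0,0],"offset": [0,0,-0.06],"grip": -0.3},{"dr": [0,0,0],"offset": [0,0,0],"grip": -0.3},{"dr": [0,0,0],"offset": [0,0,0],"grip": -0.2},{"dr": [0,0,0],"offset": [0,0,0],"grip": 0},{"dr": [0,0,0],"offset": [0,0,0],"grip": 0}]' --force 20

```text
clock: 4.12
tool_pos: [0.5652, 0.1443, 0.0927]
ee_rot: [[-0.996, -0.089, 0.003], [-0.089, 0.996, 0.002], [-0.003, 0.002, -1.0]]
force: [-2.0, 2.2, 6.8]
grip_width: 0.0493
```

Emit:
step_arm --targets '[{"dr": [0,0,0],"offset": [0,0,0],"grip": 0.4},{"dr": [0,0,0],"offset": [0,0,0],"grip": 0.4},{"dr": [0,0,0],"offset": [0,0,0],"grip": 0.4},{"dr": [0,0,0],"offset": [0,0,0],"grip": 0.4},{"dr": [0,0,0],"offset": [0,0,0],"grip": 0.4}]' --force 20

```text
clock: 4.53
tool_pos: [0.5652, 0.1443, 0.0927]
ee_rot: [[-0.996, -0.089, 0.003], [-0.089, 0.996, 0.002], [-0.003, 0.002, -1.0]]
force: [-1.7, 2.1, 7.3]
grip_width: 0.0487
```

Run:
```python
from bench import bot
s=bot.get_state();print(s["tool_pos"],s["force"],s["wrist_torque"],s["grip_width"])
```

```text
[0.56518418 0.1443016  0.09267725] [-1.68702017  2.07345867  7.33706976] [0.3377254  0.3198578  0.01930102] 0.04874447386051976
```

Emit:
step_arm --targets '[{"dr": [0,0,0],"offset": [0,0,0.02],"grip": 0.6},{"dr": [0,0,0],"offset": [0,0,0.02],"grip": 0.6},{"dr": [0,0,0.3],"offset": [0,0,0],"grip": 0.6},{"dr": [0,0,0.3],"offset": [0,0,0],"grip": 0.6},{"dr": [0,0,0.4],"offset": [0,0,0],"grip": 0.6}]' --force 35

```text
clock: 4.95
tool_pos: [0.5653, 0.1447, 0.0931]
ee_rot: [[-0.981, -0.194, 0.002], [-0.194, 0.981, 0.003], [-0.003, 0.002, -1.0]]
force: [-0.5, 4.1, 4.7]
grip_width: 0.0481
```

```bash
cat > st.py <<'E'
from bench import bot
import numpy as np
s=bot.get_state();R=s["ee_rot"];a=np.degrees(np.arctan2(R[1][0],R[0][0]))%360
print("t%.2f"%s["clock"],np.round(s["tool_pos"],4),"F",np.round(s["force"],1),"M",np.round(s["wrist_torque"],3),"w%.4f yaw %.2f turn %.2f"%(s["grip_width"],a,a-185.1),"j6 %.2f tau6 %.3f"%(s["joint_positions"][5],s["effort"][5]))
E
python3 st.py
```

```text
t4.95 [0.5653 0.1447 0.0931] F [-0.5  4.1  4.7] M [ 0.767 -0.056 -0.067] w0.0481 yaw 191.19 turn 6.09 j6 -0.05 tau6 0.387
```

Emit:
step_arm --targets '[{"dr": [0,0,0.5],"offset": [0,0.01,0.01],"grip": 0.6},{"dr": [0,0,0.5],"offset": [0,0.01,0.01],"grip": 0.6},{"dr": [0,0,0.5],"offset": [0,0,0],"grip": 0.6},{"dr": [0,0,0.5],"offset": [0,0,0],"grip": 0.6}]'

```text
clock: 5.28
tool_pos: [0.5647, 0.1445, 0.0931]
ee_rot: [[-0.919, -0.394, 0.001], [-0.394, 0.919, 0.001], [-0.001, 0.0, -1.0]]
force: [1.5, 1.1, 3.3]
grip_width: 0.0479
```

```bash
python3 st.py
```

```text
t5.28 [0.5647 0.1445 0.0931] F [1.5 1.1 3.3] M [ 0.182 -0.025 -0.034] w0.0479 yaw 203.23 turn 18.13 j6 -0.26 tau6 0.501
```

Emit:
step_arm --targets '[{"dr": [0,0,0.5],"offset": [0,0,0],"grip": 0.6},{"dr": [0,0,0.5],"offset": [0,0,0],"grip": 0.6},{"dr": [0,0,0.5],"offset": [0,0,0],"grip": 0.6},{"dr": [0,0,0.5],"offset": [0,0,0],"grip": 0.6},{"dr": [0,0,0.5],"offset": [0,0,0],"grip": 0.6}]'

```text
clock: 5.7
tool_pos: [0.565, 0.1447, 0.0931]
ee_rot: [[-0.786, -0.619, 0.001], [-0.619, 0.786, 0.001], [-0.002, 0.0, -1.0]]
force: [0.2, 2.4, 1.4]
grip_width: 0.048
```

```bash
python3 st.py;python3 - <<'E'
from bench import bot
from h import *
d=bot.snapshot("scene")
cv2.imwrite("pics/scene1.png",crop(d,335,130,100,80,6))
E
```

```text
t5.70 [0.565  0.1447 0.0931] F [0.2 2.4 1.4] M [ 0.557 -0.216 -0.011] w0.0480 yaw 218.23 turn 33.13 j6 -0.53 tau6 0.474
```

View pics/scene1.png

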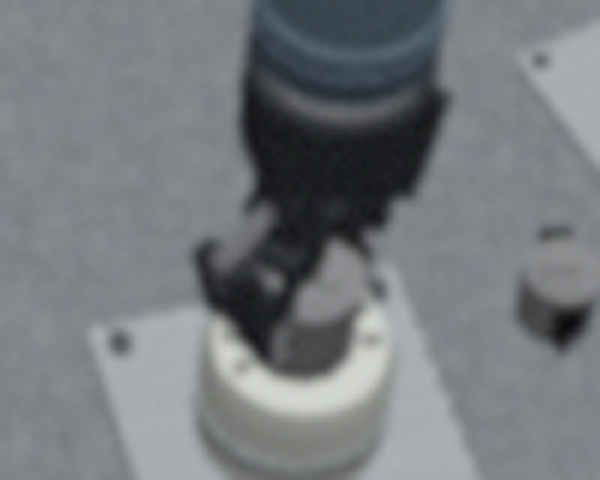

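The crop shows the cap gripped and the tabs clear of the posts, at crop pixels (243,362) and (372,340). The cap is turning with the gripper. From here I feel for the stop in small steps.

Emit:
step_arm --targets '[{"dr": [0,0,0.35],"offset": [0,0,0],"grip": 0.6},{"dr": [0,0,0.35],"offset": [0,0,0],"grip": 0.6},{"dr": [0,0,0],"offset": [0,0,0],"grip": 0.6}]'

```text
clock: 6.0
tool_pos: [0.5648, 0.1447, 0.0931]
ee_rot: [[-0.74, -0.673, 0.001], [-0.673, 0.74, 0.001], [-0.002, 0.0, -1.0]]
force: [1.5, 4.1, 2.2]
grip_width: 0.0478
```

```bash
python3 st.py
```

```text
t6.00 [0.5648 0.1447 0.0931] F [1.5 4.1 2.2] M [ 0.682 -0.17  -0.008] w0.0478 yaw 222.27 turn 37.17 j6 -0.60 tau6 -0.252
```

Emit:
step_arm --targets '[{"dr": [0,0,0.18],"offset": [0,0,0],"grip": 0.6},{"dr": [0,0,0.17],"offset": [0,0,0],"grip": 0.6}]'

```text
clock: 6.17
tool_pos: [0.5647, 0.1446, 0.0931]
ee_rot: [[-0.714, -0.7, 0.001], [-0.7, 0.714, 0.001], [-0.002, 0.0, -1.0]]
force: [1.1, 4.1, 4.3]
grip_width: 0.0477
```

```bash
python3 st.py
```

```text
t6.17 [0.5647 0.1446 0.0931] F [1.1 4.1 4.3] M [ 0.749 -0.202 -0.05 ] w0.0477 yaw 224.42 turn 39.32 j6 -0.63 tau6 0.143
```

Emit:
step_arm --targets '[{"dr": [0,0,0.18],"offset": [0,0,0],"grip": 0.6},{"dr": [0,0,0.17],"offset": [0,0,0],"grip": 0.6}]'

```text
clock: 6.33
tool_pos: [0.5647, 0.1445, 0.0931]
ee_rot: [[-0.688, -0.726, 0.001], [-0.726, 0.688, 0.001], [-0.001, 0.0, -1.0]]
force: [0.4, 4.7, 4.1]
grip_width: 0.0481
```

```bash
python3 st.py
```

```text
t6.33 [0.5647 0.1445 0.0931] F [0.4 4.7 4.1] M [ 0.952 -0.157 -0.034] w0.0481 yaw 226.56 turn 41.46 j6 -0.67 tau6 0.118
```

Emit:
step_arm --targets '[{"dr": [0,0,0.18],"offset": [0,0.01,0],"grip": 0.6},{"dr": [0,0,0.18],"offset": [0,0.01,0],"grip": 0.6}]'

```text
clock: 6.5
tool_pos: [0.5646, 0.1445, 0.0931]
ee_rot: [[-0.66, -0.751, 0.001], [-0.751, 0.66, -0.0], [-0.0, -0.001, -1.0]]
force: [0.8, 3.3, 4.7]
grip_width: 0.0479
```

```bash
python3 st.py
```

```text
t6.50 [0.5646 0.1445 0.0931] F [0.8 3.3 4.7] M [ 0.464 -0.24  -0.097] w0.0479 yaw 228.72 turn 43.62 j6 -0.71 tau6 0.136
```

Emit:
step_arm --targets '[{"dr": [0,0,0.1],"offset": [0,0,0],"grip": 0.6},{"dr": [0,0,0.1],"offset": [0,0,0],"grip": 0.6}]'

```text
clock: 6.67
tool_pos: [0.5646, 0.1445, 0.0931]
ee_rot: [[-0.644, -0.765, 0.001], [-0.765, 0.644, -0.0], [-0.0, -0.001, -1.0]]
force: [1.2, 3.7, 5.4]
grip_width: 0.0484
```

```bash
python3 st.py
```

```text
t6.67 [0.5646 0.1445 0.0931] F [1.2 3.7 5.4] M [ 0.623 -0.134 -0.116] w0.0484 yaw 229.90 turn 44.80 j6 -0.73 tau6 0.054
```

Emit:
step_arm --targets '[{"dr": [0,0,0.15],"offset": [0,0,0],"grip": 0.6},{"dr": [0,0,0.15],"offset": [0,0,0],"grip": 0.6}]'

```text
clock: 6.83
tool_pos: [0.5646, 0.1444, 0.0931]
ee_rot: [[-0.62, -0.785, 0.001], [-0.785, 0.62, -0.0], [-0.0, -0.001, -1.0]]
force: [0.9, 2.8, 5.6]
grip_width: 0.0478
```

```bash
python3 st.py
```

```text
t6.83 [0.5646 0.1444 0.0931] F [0.9 2.8 5.6] M [ 0.568 -0.211 -0.041] w0.0478 yaw 231.71 turn 46.61 j6 -0.76 tau6 0.116
```

Only noise and friction so far, with no stop. I carry on.

Emit:
step_arm --targets '[{"dr": [0,0,0.18],"offset": [0,0,0.01],"grip": 0.6},{"dr": [0,0,0.18],"offset": [0,0,0.01],"grip": 0.6}]'

```text
clock: 7.0
tool_pos: [0.5642, 0.1442, 0.0932]
ee_rot: [[-0.589, -0.808, -0.0], [-0.808, 0.589, -0.001], [0.001, -0.0, -1.0]]
force: [1.6, 1.3, 1.8]
grip_width: 0.0477
```

```bash
python3 st.py
```

```text
t7.00 [0.5642 0.1442 0.0932] F [1.6 1.3 1.8] M [ 0.351 -0.251  0.002] w0.0477 yaw 233.88 turn 48.78 j6 -0.80 tau6 0.170
```

Emit:
step_arm --targets '[{"dr": [0,0,0.18],"offset": [0,0,0],"grip": 0.6},{"dr": [0,0,0.18],"offset": [0,0,0],"grip": 0.6}]'

```text
clock: 7.17
tool_pos: [0.5642, 0.1442, 0.0932]
ee_rot: [[-0.559, -0.829, -0.0], [-0.829, 0.559, -0.001], [0.001, -0.0, -1.0]]
force: [1.6, 1.1, 1.7]
grip_width: 0.048
```

```bash
python3 st.py
```

```text
t7.17 [0.5642 0.1442 0.0932] F [1.6 1.1 1.7] M [ 0.297 -0.353 -0.017] w0.0480 yaw 236.04 turn 50.94 j6 -0.84 tau6 0.133
```

Emit:
step_arm --targets '[{"dr": [0,0,0.18],"offset": [0,0,0],"grip": 0.6},{"dr": [0,0,0.18],"offset": [0,0,0],"grip": 0.6}]'

```text
clock: 7.33
tool_pos: [0.5642, 0.1444, 0.0932]
ee_rot: [[-0.527, -0.85, -0.0], [-0.85, 0.527, -0.0], [0.0, -0.0, -1.0]]
force: [1.5, 1.4, 1.5]
grip_width: 0.048
```

```bash
python3 st.py
```

```text
t7.33 [0.5642 0.1444 0.0932] F [1.5 1.4 1.5] M [ 0.282 -0.353 -0.036] w0.0480 yaw 238.20 turn 53.10 j6 -0.87 tau6 0.137
```

Emit:
step_arm --targets '[{"dr": [0,0,0.18],"offset": [0,0,0],"grip": 0.6},{"dr": [0,0,0.18],"offset": [0,0,0],"grip": 0.6}]'

```text
clock: 7.5
tool_pos: [0.5641, 0.1446, 0.0932]
ee_rot: [[-0.494, -0.869, -0.0], [-0.869, 0.494, -0.0], [0.0, 0.0, -1.0]]
force: [1.3, 0.7, 1.4]
grip_width: 0.0481
```

```bash
python3 st.py
```

```text
t7.50 [0.5641 0.1446 0.0932] F [1.3 0.7 1.4] M [ 0.354 -0.319 -0.042] w0.0481 yaw 240.37 turn 55.27 j6 -0.91 tau6 0.140
```

Emit:
step_arm --targets '[{"dr": [0,0,0.18],"offset": [0,0,0],"grip": 0.6},{"dr": [0,0,0.18],"offset": [0,0,0],"grip": 0.6}]'

```text
clock: 7.67
tool_pos: [0.564, 0.1447, 0.0932]
ee_rot: [[-0.461, -0.887, -0.0], [-0.887, 0.461, 0.0], [0.0, 0.0, -1.0]]
force: [1.9, 1.7, 1.3]
grip_width: 0.0481
```

```bash
python3 st.py
```

```text
t7.67 [0.564  0.1447 0.0932] F [1.9 1.7 1.3] M [ 0.357 -0.348 -0.051] w0.0481 yaw 242.54 turn 57.44 j6 -0.95 tau6 0.142
```

Emit:
step_arm --targets '[{"dr": [0,0,0.18],"offset": [0,0,0],"grip": 0.6},{"dr": [0,0,0.18],"offset": [0,0,0],"grip": 0.6}]'

```text
clock: 7.83
tool_pos: [0.564, 0.1448, 0.0932]
ee_rot: [[-0.427, -0.904, -0.001], [-0.904, 0.427, 0.0], [-0.0, 0.001, -1.0]]
force: [0.6, 1.7, 1.1]
grip_width: 0.0482
```

```bash
python3 st.py
```

```text
t7.83 [0.564  0.1448 0.0932] F [0.6 1.7 1.1] M [ 0.436 -0.294 -0.046] w0.0482 yaw 244.71 turn 59.61 j6 -0.99 tau6 0.143
```

Emit:
step_arm --targets '[{"dr": [0,0,0.18],"offset": [0,0,0],"grip": 0.6},{"dr": [0,0,0.18],"offset": [0,0,0],"grip": 0.6}]'

```text
clock: 8.0
tool_pos: [0.564, 0.1448, 0.0932]
ee_rot: [[-0.393, -0.92, -0.001], [-0.92, 0.393, 0.0], [-0.0, 0.001, -1.0]]
force: [1.9, 2.5, 0.6]
grip_width: 0.048
```

```bash
python3 st.py
```

```text
t8.00 [0.564  0.1448 0.0932] F [1.9 2.5 0.6] M [ 0.49  -0.285 -0.086] w0.0480 yaw 246.86 turn 61.76 j6 -1.02 tau6 0.144
```

Emit:
step_arm --targets '[{"dr": [0,0,0.15],"offset": [0,0,0],"grip": 0.6},{"dr": [0,0,0.15],"offset": [0,0,0],"grip": 0.6}]'

```text
clock: 8.17
tool_pos: [0.564, 0.1449, 0.0932]
ee_rot: [[-0.364, -0.931, -0.0], [-0.931, 0.364, 0.0], [-0.0, 0.001, -1.0]]
force: [1.3, 2.1, -0.0]
grip_width: 0.0477
```

```bash
python3 st.py
```

```text
t8.17 [0.564  0.1449 0.0932] F [ 1.3  2.1 -0. ] M [ 0.518 -0.276 -0.08 ] w0.0477 yaw 248.65 turn 63.55 j6 -1.06 tau6 0.110
```

Emit:
step_arm --targets '[{"dr": [0,0,0.18],"offset": [0,0,0],"grip": 0.6},{"dr": [0,0,0.18],"offset": [0,0,0],"grip": 0.6}]'

```text
clock: 8.33
tool_pos: [0.564, 0.1448, 0.0932]
ee_rot: [[-0.328, -0.945, -0.001], [-0.945, 0.328, 0.0], [-0.0, 0.001, -1.0]]
force: [1.1, 2.7, -0.0]
grip_width: 0.0476
```

```bash
python3 st.py
```

```text
t8.33 [0.564  0.1448 0.0932] F [ 1.1  2.7 -0. ] M [ 0.669 -0.301 -0.063] w0.0476 yaw 250.82 turn 65.72 j6 -1.09 tau6 0.150
```

Emit:
step_arm --targets '[{"dr": [0,0,0.18],"offset": [0,0,0],"grip": 0.6},{"dr": [0,0,0.18],"offset": [0,0,0],"grip": 0.6}]'

```text
clock: 8.5
tool_pos: [0.5641, 0.1448, 0.0932]
ee_rot: [[-0.293, -0.956, -0.0], [-0.956, 0.293, 0.0], [-0.0, 0.0, -1.0]]
force: [1.0, 3.8, 0.6]
grip_width: 0.0482
```

```bash
python3 st.py
```

```text
t8.50 [0.5641 0.1448 0.0932] F [1.  3.8 0.6] M [ 0.658 -0.265 -0.078] w0.0482 yaw 252.99 turn 67.89 j6 -1.13 tau6 0.149
```

Emit:
step_arm --targets '[{"dr": [0,0,0.18],"offset": [0,0,0],"grip": 0.6},{"dr": [0,0,0.18],"offset": [0,0,0],"grip": 0.6}]'

```text
clock: 8.67
tool_pos: [0.564, 0.1448, 0.0932]
ee_rot: [[-0.256, -0.967, -0.0], [-0.967, 0.256, 0.0], [-0.0, 0.001, -1.0]]
force: [0.7, 3.1, -0.6]
grip_width: 0.048
```

```bash
python3 st.py
```

```text
t8.67 [0.564  0.1448 0.0932] F [ 0.7  3.1 -0.6] M [ 0.691 -0.23  -0.055] w0.0480 yaw 255.14 turn 70.04 j6 -1.17 tau6 0.152
```

Emit:
step_arm --targets '[{"dr": [0,0,0.18],"offset": [0,0,0],"grip": 0.6},{"dr": [0,0,0.18],"offset": [0,0,0],"grip": 0.6}]'

```text
clock: 8.83
tool_pos: [0.564, 0.1447, 0.0932]
ee_rot: [[-0.22, -0.976, -0.0], [-0.976, 0.22, 0.0], [0.0, 0.0, -1.0]]
force: [2.1, 3.6, -0.5]
grip_width: 0.048
```

```bash
python3 st.py
```

```text
t8.83 [0.564  0.1447 0.0932] F [ 2.1  3.6 -0.5] M [ 0.697 -0.195 -0.062] w0.0480 yaw 257.30 turn 72.20 j6 -1.21 tau6 0.156
```

Emit:
step_arm --targets '[{"dr": [0,0,0.18],"offset": [0,0,0],"grip": 0.6},{"dr": [0,0,0.18],"offset": [0,0,0],"grip": 0.6}]'

```text
clock: 9.0
tool_pos: [0.5641, 0.1446, 0.0932]
ee_rot: [[-0.183, -0.983, -0.0], [-0.983, 0.183, 0.0], [-0.0, 0.0, -1.0]]
force: [1.5, 4.0, -1.1]
grip_width: 0.0481
```

```bash
python3 st.py
```

```text
t9.00 [0.5641 0.1446 0.0932] F [ 1.5  4.  -1.1] M [ 0.728 -0.198 -0.246] w0.0481 yaw 259.44 turn 74.34 j6 -1.24 tau6 -0.075
```

The moment rose to -0.25 N m. I turn 0.6° more to confirm it.

Emit:
step_arm --targets '[{"dr": [0,0,0.08],"offset": [0,0,0],"grip": 0.6},{"dr": [0,0,0],"offset": [0,0,0],"grip": 0.6}]'

```text
clock: 9.17
tool_pos: [0.5641, 0.1447, 0.0933]
ee_rot: [[-0.177, -0.984, -0.0], [-0.984, 0.177, 0.0], [-0.0, 0.0, -1.0]]
force: [0.7, 4.0, -1.3]
grip_width: 0.0477
```

```bash
python3 st.py
```

```text
t9.17 [0.5641 0.1447 0.0933] F [ 0.7  4.  -1.3] M [ 0.737 -0.234 -0.306] w0.0477 yaw 259.83 turn 74.73 j6 -1.25 tau6 -0.392
```

The stop is felt: the moment rose by about 0.25 N m at 74.7° (1.30 rad). I ease back 0.6° and try a small lift.

Emit:
step_arm --targets '[{"dr": [0,0,-0.1],"offset": [0,0.01,0],"grip": 0.6},{"dr": [0,0,0],"offset": [0,0.01,0.05],"grip": 0.6},{"dr": [0,0,0],"offset": [0,0,0.05],"grip": 0.6},{"dr": [0,0,0],"offset": [0,0,0],"grip": 0.6}]'

```text
clock: 9.5
tool_pos: [0.564, 0.1448, 0.0959]
ee_rot: [[-0.187, -0.982, -0.001], [-0.982, 0.187, -0.001], [0.001, 0.001, -1.0]]
force: [1.9, 0.4, -5.8]
grip_width: 0.0478
```

```bash
python3 st.py
```

```text
t9.50 [0.564  0.1448 0.0959] F [ 1.9  0.4 -5.8] M [ 0.256 -0.493 -0.154] w0.0478 yaw 259.21 turn 74.11 j6 -1.24 tau6 -0.170
```

Emit:
step_arm --targets '[{"dr": [0,0,0],"offset": [0,0,0.05],"grip": 0.6},{"dr": [0,0,0],"offset": [0,0,0.05],"grip": 0.6},{"dr": [0,0,0],"offset": [0,0,0],"grip": 0.6}]'

```text
clock: 9.75
tool_pos: [0.5641, 0.1449, 0.0996]
ee_rot: [[-0.187, -0.982, -0.0], [-0.982, 0.187, -0.001], [0.001, 0.0, -1.0]]
force: [1.9, 0.7, -4.1]
grip_width: 0.0479
```

```bash
python3 st.py
```

```text
t9.75 [0.5641 0.1449 0.0996] F [ 1.9  0.7 -4.1] M [ 0.073 -0.28  -0.091] w0.0479 yaw 259.23 turn 74.13 j6 -1.24 tau6 -0.097
```

Emit:
step_arm --targets '[{"dr": [0,0,0],"offset": [0,0,0.15],"grip": 0.6},{"dr": [0,0,0],"offset": [0,0,0.3],"grip": 0.6},{"dr": [0,0,0],"offset": [0,0,0.3],"grip": 0.6},{"dr": [0,0,0],"offset": [0,0,0.4],"grip": 0.6},{"dr": [0,0,0],"offset": [0,0,0.4],"grip": 0.6}]'

```text
clock: 10.17
tool_pos: [0.564, 0.1451, 0.1476]
ee_rot: [[-0.187, -0.982, 0.0], [-0.982, 0.187, -0.0], [0.0, -0.0, -1.0]]
force: [0.3, -0.8, -0.9]
grip_width: 0.048
```

Emit:
step_arm --targets '[{"dr": [0,0,0],"offset": [0,0,0.5],"grip": 0.6},{"dr": [0,0,0],"offset": [0,0,0.5],"grip": 0.6},{"dr": [0,0,0],"offset": [0,0,0.4],"grip": 0.6},{"dr": [0,0,0],"offset": [0,0,0],"grip": 0.6},{"dr": [0,0,0],"offset": [0,0,0],"grip": 0.6}]'

```text
clock: 10.58
tool_pos: [0.565, 0.1453, 0.1895]
ee_rot: [[-0.187, -0.982, 0.003], [-0.982, 0.187, 0.0], [-0.001, -0.003, -1.0]]
force: [-0.1, -0.2, -0.9]
grip_width: 0.048
```

```bash
python3 st.py
python3 - <<'E'
from bench import bot
from h import *
d=bot.snapshot("wrist");np.savez("wrist2.npz",**d)
cv2.imwrite("pics/wrist2.png",d["frame"][:,:,::-1])
t=load("top0.npz")
b=np.array([[332.7,208],[388.9,205.3],[391.6,261.8],[335.5,264.5]])
E
```

```text
t10.58 [0.565  0.1453 0.1895] F [-0.1 -0.2 -0.9] M [-0.033  0.039  0.026] w0.0480 yaw 259.24 turn 74.14 j6 -1.24 tau6 -0.001
```

View pics/wrist2.png

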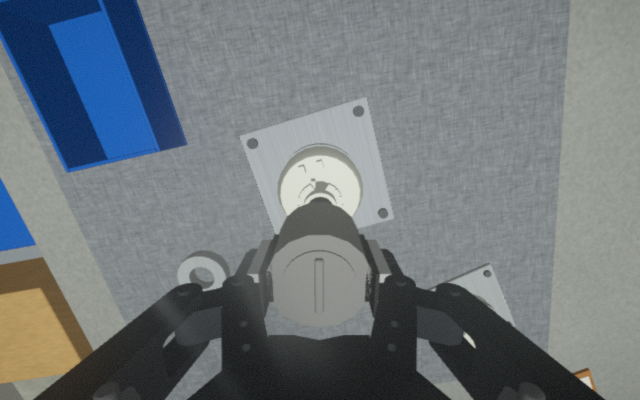

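The wrist view shows the cap held upright between the pads, disc at (320,280), with the canister's neck bare below it. I carry it to the tray.

Emit:
step_arm --targets '[{"dr": [0,0,0],"offset": [-0.15,-0.45,0],"grip": 0.6},{"dr": [0,0,0],"offset": [-0.28,-0.85,0],"grip": 0.6},{"dr": [0,0,0],"offset": [-0.28,-0.85,0],"grip": 0.6},{"dr": [0,0,0],"offset": [-0.28,-0.85,0],"grip": 0.6},{"dr": [0,0,0],"offset": [-0.28,-0.85,0],"grip": 0.6}]'

```text
clock: 11.05
tool_pos: [0.5243, 0.0282, 0.1867]
ee_rot: [[-0.187, -0.982, -0.003], [-0.982, 0.187, -0.0], [0.001, 0.002, -1.0]]
force: [0.4, 0.1, -1.2]
grip_width: 0.0479
```

Emit:
step_arm --targets '[{"dr": [0,0,0],"offset": [-0.28,-0.85,0],"grip": 0.6},{"dr": [0,0,0],"offset": [-0.28,-0.85,0],"grip": 0.6},{"dr": [0,0,0],"offset": [-0.28,-0.85,0],"grip": 0.6},{"dr": [0,0,0],"offset": [-0.28,-0.85,0],"grip": 0.6},{"dr": [0,0,0],"offset": [-0.28,-0.85,0],"grip": 0.6}]'

```text
clock: 11.47
tool_pos: [0.4821, -0.0991, 0.1869]
ee_rot: [[-0.187, -0.982, -0.002], [-0.982, 0.187, 0.0], [0.0, 0.002, -1.0]]
force: [0.4, -0.3, -1.1]
grip_width: 0.0475
```

Emit:
step_arm --targets '[{"dr": [0,0,0],"offset": [-0.28,-0.85,0],"grip": 0.6},{"dr": [0,0,0],"offset": [-0.28,-0.85,0],"grip": 0.6},{"dr": [0,0,0],"offset": [-0.1,-0.4,0],"grip": 0.6},{"dr": [0,0,0],"offset": [0,0,0],"grip": 0.6},{"dr": [0,0,0],"offset": [0,0,0],"grip": 0.6}]'

```text
clock: 11.88
tool_pos: [0.4635, -0.1609, 0.1872]
ee_rot: [[-0.189, -0.982, -0.001], [-0.982, 0.189, 0.001], [-0.001, 0.001, -1.0]]
force: [-0.8, 0.1, -0.5]
grip_width: 0.0475
```

```bash
python3 st.py
python3 - <<'E'
from bench import bot
from h import *
d=bot.snapshot("wrist");np.savez("wrist3.npz",**d)
im=d["frame"][:,:,::-1].copy();cv2.imwrite("pics/wrist3.png",im)
E
```

```text
t11.88 [ 0.4635 -0.1609  0.1872] F [-0.8  0.1 -0.5] M [0.021 0.009 0.014] w0.0475 yaw 259.13 turn 74.03 j6 -1.84 tau6 -0.026
```

View pics/wrist3.png

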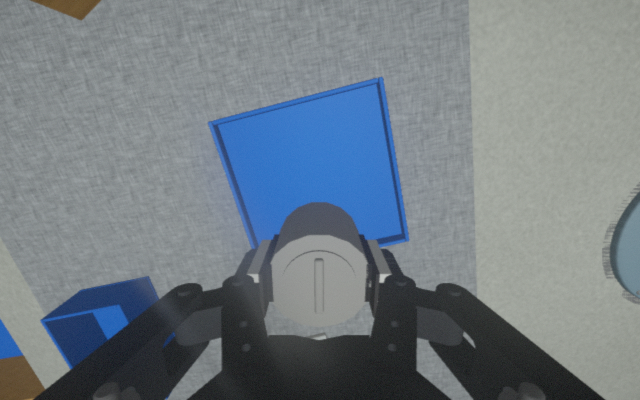

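The tray's upper corners are at (209,123), (382,77) and (408,240). I check its centre from these.

Run:
```python
from h import *
d=load("wrist3.npz")
C=[at_z(d,*p,.022) for p in((209,123),(382,77),(408,240))];print(np.round(C,3).tolist(),(C[0]+C[2])/2,np.linalg.norm(C[1]-C[0]),np.linalg.norm(C[2]-C[1]))
```

```text
[[0.567, -0.248, 0.022], [0.381, -0.258, 0.022], [0.372, -0.071, 0.022]] [ 0.46957206 -0.15968835  0.022     ] 0.18704926061600502 0.18712050948101427
```

Emit:
step_arm --targets '[{"dr": [0,0,0],"offset": [0.1,0,-0.4],"grip": 0.6},{"dr": [0,0,0],"offset": [0,0,-0.8],"grip": 0.6},{"dr": [0,0,0],"offset": [0,0,-0.9],"grip": 0.6},{"dr": [0,0,0],"offset": [0,0,-0.9],"grip": 0.6},{"dr": [0,0,0],"offset": [0,0,-0.8],"grip": 0.6}]'

```text
clock: 12.35
tool_pos: [0.4673, -0.1591, 0.0723]
ee_rot: [[-0.184, -0.983, -0.0], [-0.983, 0.184, 0.001], [-0.001, 0.001, -1.0]]
force: [0.2, -0.7, -1.3]
grip_width: 0.0479
```

Emit:
step_arm --targets '[{"dr": [0,0,0],"offset": [0,0,-0.6],"grip": 0.6},{"dr": [0,0,0],"offset": [0,0,-0.4],"grip": 0.6},{"dr": [0,0,0],"offset": [0,0,-0.2],"grip": 0.6},{"dr": [0,0,0],"offset": [0,0,0],"grip": 0.6},{"dr": [0,0,0],"offset": [0,0,0],"grip": 0.6}]'

```text
clock: 12.77
tool_pos: [0.4676, -0.1601, 0.038]
ee_rot: [[-0.186, -0.983, -0.0], [-0.983, 0.186, 0.0], [-0.0, 0.0, -1.0]]
force: [0.1, -0.5, -1.2]
grip_width: 0.0479
```

```bash
python3 st.py
```

```text
t12.77 [ 0.4676 -0.1601  0.038 ] F [ 0.1 -0.5 -1.2] M [ 0.026 -0.013 -0.029] w0.0479 yaw 259.30 turn 74.20 j6 -1.84 tau6 0.001
```

Emit:
step_arm --targets '[{"dr": [0,0,0],"offset": [0,0,-0.15],"grip": 0.6},{"dr": [0,0,0],"offset": [0,0,-0.15],"grip": 0.6},{"dr": [0,0,0],"offset": [0,0,-0.1],"grip": 0.6},{"dr": [0,0,0],"offset": [0,0,-0.05],"grip": 0.6},{"dr": [0,0,0],"offset": [0,0,0],"grip": 0.6}]'

```text
clock: 13.18
tool_pos: [0.467, -0.1607, 0.0241]
ee_rot: [[-0.187, -0.982, -0.001], [-0.982, 0.187, 0.0], [-0.0, 0.001, -1.0]]
force: [-1.2, 0.6, -0.5]
grip_width: 0.0482
```

```bash
python3 st.py
```

```text
t13.18 [ 0.467  -0.1607  0.0241] F [-1.2  0.6 -0.5] M [ 0.021  0.007 -0.037] w0.0482 yaw 259.22 turn 74.12 j6 -1.84 tau6 -0.000
```

Emit:
step_arm --targets '[{"dr": [0,0,0],"offset": [0,0,-0.04],"grip": 0.6},{"dr": [0,0,0],"offset": [0,0,-0.04],"grip": 0.6},{"dr": [0,0,0],"offset": [0,0,0],"grip": 0.6}]'

```text
clock: 13.43
tool_pos: [0.4673, -0.1608, 0.0218]
ee_rot: [[-0.187, -0.982, -0.0], [-0.982, 0.187, 0.0], [-0.0, 0.0, -1.0]]
force: [-0.8, -0.2, -1.2]
grip_width: 0.0475
```

```bash
python3 st.py
```

```text
t13.43 [ 0.4673 -0.1608  0.0218] F [-0.8 -0.2 -1.2] M [-0.007  0.058  0.05 ] w0.0475 yaw 259.22 turn 74.12 j6 -1.84 tau6 -0.000
```

Emit:
step_arm --targets '[{"dr": [0,0,0],"offset": [0,0,-0.03],"grip": 0.6},{"dr": [0,0,0],"offset": [0,0,-0.03],"grip": 0.6},{"dr": [0,0,0],"offset": [0,0,0],"grip": 0.6}]'

```text
clock: 13.68
tool_pos: [0.4674, -0.1608, 0.0203]
ee_rot: [[-0.187, -0.982, 0.0], [-0.982, 0.187, -0.0], [0.0, -0.0, -1.0]]
force: [-0.4, 0.4, -0.1]
grip_width: 0.0478
```

```bash
python3 st.py
```

```text
t13.68 [ 0.4674 -0.1608  0.0203] F [-0.4  0.4 -0.1] M [0.035 0.09  0.035] w0.0478 yaw 259.23 turn 74.13 j6 -1.84 tau6 0.004
```

Emit:
step_arm --targets '[{"dr": [0,0,0],"offset": [0,0,-0.03],"grip": 0.6},{"dr": [0,0,0],"offset": [0,0,0],"grip": 0.6}]'

```text
clock: 13.85
tool_pos: [0.4675, -0.1609, 0.0202]
ee_rot: [[-0.187, -0.982, 0.0], [-0.982, 0.187, -0.0], [0.0, -0.0, -1.0]]
force: [-3.1, 1.3, 8.5]
grip_width: 0.0477
```

```bash
python3 st.py
```

```text
t13.85 [ 0.4675 -0.1609  0.0202] F [-3.1  1.3  8.5] M [ 0.271  0.601 -0.067] w0.0477 yaw 259.23 turn 74.13 j6 -1.84 tau6 0.000
```

Contact with the tray floor came at the predicted height (8.5 N up). I release gently, then retreat.

Emit:
step_arm --targets '[{"dr": [0,0,0],"offset": [0,0,0],"grip": 0.2},{"dr": [0,0,0],"offset": [0,0,0],"grip": 0.1},{"dr": [0,0,0],"offset": [0,0,0],"grip": 0},{"dr": [0,0,0],"offset": [0,0,0],"grip": -0.15},{"dr": [0,0,0],"offset": [0,0,0],"grip": -0.3}]' --force 20

```text
clock: 14.27
tool_pos: [0.4674, -0.1608, 0.0193]
ee_rot: [[-0.187, -0.982, 0.0], [-0.982, 0.187, -0.0], [0.0, -0.0, -1.0]]
force: [0.2, 0.0, -1.1]
grip_width: 0.0555
```

Emit:
step_arm --targets '[{"dr": [0,0,0],"offset": [0,0,0],"grip": -0.5},{"dr": [0,0,0],"offset": [0,0,0],"grip": -0.75},{"dr": [0,0,0],"offset": [0,0,0],"grip": -1},{"dr": [0,0,0],"offset": [0,0,0],"grip": -1},{"dr": [0,0,0],"offset": [0,0,0],"grip": -1}]'

```text
clock: 14.68
tool_pos: [0.4674, -0.1608, 0.0192]
ee_rot: [[-0.187, -0.982, -0.0], [-0.982, 0.187, -0.0], [0.0, 0.0, -1.0]]
force: [-0.1, 1.0, 0.5]
grip_width: 0.0853
```

```bash
python3 st.py
python3 - <<'E'
from bench import bot
from h import *
d=bot.snapshot("wrist");np.savez("wrist4.npz",**d)
cv2.imwrite("pics/wrist4.png",d["frame"][:,:,::-1])
E
```

```text
t14.68 [ 0.4674 -0.1608  0.0192] F [-0.1  1.   0.5] M [ 0.055 -0.015 -0.028] w0.0853 yaw 259.23 turn 74.13 j6 -1.84 tau6 0.000
```

View pics/wrist4.png

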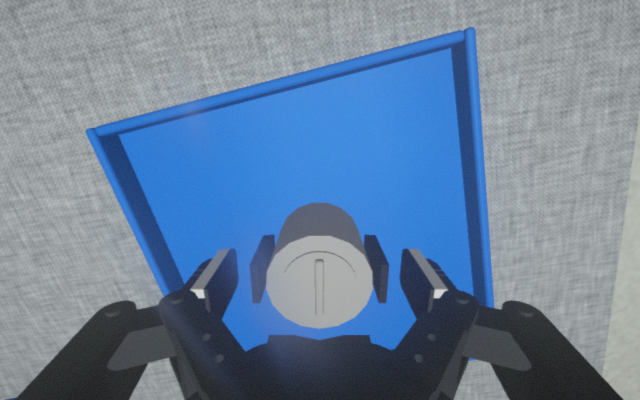

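The cap stands upright in the tray at (320,285), its tabs sprung back and clear of the pads. I retreat straight up and check.

Emit:
step_arm --targets '[{"dr": [0,0,0],"offset": [0,0,0.3],"grip": -1},{"dr": [0,0,0],"offset": [0,0,0.6],"grip": -1},{"dr": [0,0,0],"offset": [0,0,1],"grip": -1},{"dr": [0,0,0],"offset": [0,0,1],"grip": -1},{"dr": [0,0,0],"offset": [0,0,1],"grip": -1}]'

```text
clock: 15.15
tool_pos: [0.4668, -0.1605, 0.138]
ee_rot: [[-0.187, -0.982, -0.0], [-0.982, 0.187, 0.0], [-0.0, 0.001, -1.0]]
force: [0.4, 0.1, 0.4]
grip_width: 0.0854
```

Emit:
step_arm --targets '[{"dr": [0,0,0],"offset": [0,0,1],"grip": -1},{"dr": [0,0,0],"offset": [0,0,0.5],"grip": -1},{"dr": [0,0,0],"offset": [0,0,0],"grip": -1},{"dr": [0,0,0],"offset": [0,0,0],"grip": -1},{"dr": [0,0,0],"offset": [0,0,0],"grip": -1}]'

```text
clock: 15.57
tool_pos: [0.4668, -0.1605, 0.1807]
ee_rot: [[-0.187, -0.982, -0.001], [-0.982, 0.187, 0.0], [-0.0, 0.001, -1.0]]
force: [0.6, -1.0, -0.3]
grip_width: 0.0856
```

```bash
python3 st.py
python3 - <<'E'
from bench import bot
from h import *
d=bot.snapshot("wrist");np.savez("wrist5.npz",**d)
s=bot.snapshot("scene")
im=np.zeros((600,640,3),np.uint8);im[:400]=d["frame"][:,:,::-1];im[400:,:]=cv2.resize(s["frame"][130:300,120:560,::-1],(640,200))
cv2.imwrite("pics/final.png",im)
E
```

```text
t15.57 [ 0.4668 -0.1605  0.1807] F [ 0.6 -1.  -0.3] M [-0.001 -0.014 -0.012] w0.0856 yaw 259.23 turn 74.13 j6 -1.84 tau6 -0.000
```

View pics/final.png

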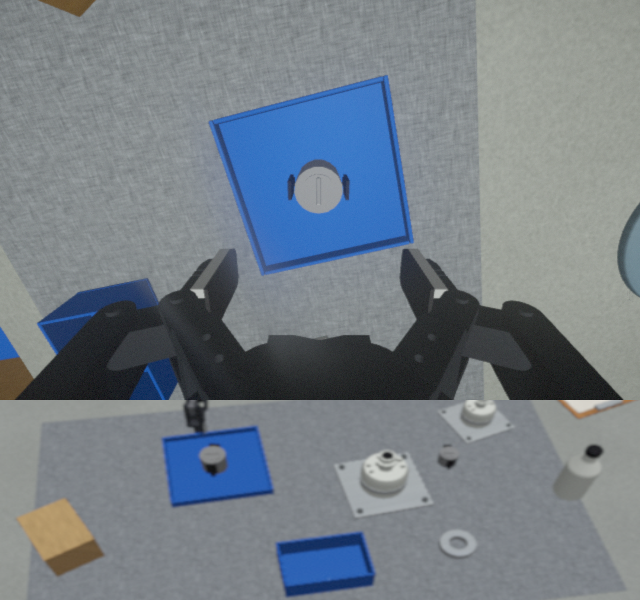

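The cap stands flat near the tray's centre, disc at (319,190) in the wrist view. The gripper is clear and the bystanders are undisturbed.

Run:
```python
from bench import bot
from h import *
d=load("wrist5.npz");print(at_z(d,319,190,.052))
print(bot.close_job())
```

```text
[ 0.467402   -0.16276428  0.052     ]
the job is handed in; nothing more can be done
None
```

The cap is off the large canister and standing upright in the blue tray, and I handed the job in. `bot.close_job()` gives no verdict, so the result is not confirmed. The clock read 15.6 s at my last reading, against the 61 s limit.

- **Opening:** I squeezed both tabs fully (grip width 48 mm) and turned the cap anticlockwise. The moment rose by about 0.25 N m at 74.7° (1.30 rad), which I took as the stop. I eased back 0.6° and lifted straight up; the highest pull I read was about 6 N.
- **Placing:** I lowered the cap until the tray pushed back with 8.5 N, then released it slowly.
- **Last checks:** The last images show the cap upright at about (0.467, -0.163) m, roughly 3 mm from the tray's measured centre. The tabs have sprung back and the gripper is empty and about 0.16 m above the set-down height. The bystanders look where they were; I judged that by eye and did not measure it.
- **Disagreements:** None of my checks failed. My position estimates for the canister differed by up to about 6 mm between the views, so I used their middle. The grip width read about 2 mm under the nominal 50 mm.

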